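# Reset the side stop of a paper trimmer

## Robot

A 6-joint arm with a two-finger parallel gripper is mounted at the origin on the work surface. World frame = base frame: x ahead of the robot, y to its left, z up, the work surface at z = 0. Lengths are in m, angles in rad, forces in N, time in s.
With the tool pointing down it reaches from about 0.35 to 0.85 m from the base axis. Payload 8.1 kg.
Tool frame: the origin (TCP) lies between the finger pads; the fingertips stand 11 mm ahead of it and the grasp point (between the pads) lies 8 mm behind it; z points along the fingers, y is the line along which they close (so a half turn about z gives the same grasp; the last joint's range is limited). The gripper opens to 93 mm and grips with 3 to 60 N. Pads are 15 mm wide; open, the fingers measure 128 mm over their backs; the gripper's body (75 mm by 188 mm) begins 65 mm behind the grasp point.
Start: joints at [-1.398, 0.13, 1.488, -0, 1.523, -0.085], TCP at [0.153, -0.58, 0.23] pointing down, gripper open.
Joint ranges: [-2.96, 2.96], [-0.89, 2.26], [0.02, 2.5], [-1.34, 4.48], [0, 2.73], [-2.66, 2.66]. Speed limits (rad/s): [2.39, 2.39, 2.79, 3.14, 3.14, 3.14].

## Interface

Orientations are given as a unit quaternion [w, x, y, z].
In Python, from station import monitor, eyes, manip, finder gives the robot as it stands. The module is installed in compiled form; this text tells all that it offers.
- The arm moves only by the tool arm_command, never from a script. Its argument "plan" is a list of rows, each a list of 3 entries, a list of its own where there are three numbers: the opening, from -1 (shut) to 1 (fully open), then the shift along the world's x, y, z in shares of 80 cm (1.0 is 80 cm), then the turn about the world's z in fractions of the full range, 1 being 180 degrees. A call has 1 to 8 rows; each row is the pose to reach, as a shift and turn from the pose commanded when the call began; what a row does not reach only later rows make up. A row lasts 1/8 s, in which the tool goes at most 62.5 mm and 10.7 degrees, less where a joint would pass 70% of its speed; a pose out of reach is approached as far as the arm can. A shift or turn number past 1, either way, is cut back to 1. A call with a gripper value outside its range is refused whole. The fingers move at their own pace and stop on an object; "newtons" is the grip in N (left out, the last holds). Time passes only in rows, so rows that repeat a pose let the fingers close. It gives the time, the measured TCP pose, the force, the opening and the grip force at its end, in the units of the state.
- monitor.sense(): the state, without advancing time (a new reading comes with each control period).
- eyes.get_image(name): name is "scene" or "top" or "wrist"; returns (picture, depth): 400x640x3 uint8, red, green, blue; 400x640 float32, m along the optical axis (not along the pixel's ray), 0 where there is no reading.
- eyes.camera_params(name): a dict with "vertical_fov" (degrees; the focal length in pixels is half the picture's height over the tangent of half this angle, whatever the lens; pixels are square), "cx", "cy" (the principal point, pixels), "xyz" and "attitude" of the camera in the world. Camera axes: x right, y down, z forward; pixel columns grow to the right and rows downward; lengths in m; the calibration is good to about 2 mm. A picture is of the moment at which its call begins: read the wrist's pose just before it. camera_params takes no time and is no camera call; for the wrist camera it gives the pose at the moment of the call.
- manip.hand_in(): hands the job in; it is judged then, once.
Trained networks look in the newest picture that a camera, given by its name, has taken for a name from the list of things; names that differ only in an ending like _2 or _b are one class to them, and where a whole thing is asked for, a point or a joint stands for the part that bears it (a point fixed in the world has none). Each returns a list of dicts, best first, with "confidence" (0 to 1); they miss things now and then, are a little off and sometimes report something else, mostly with a low value. They report only what shows in the picture. A call takes as long as a camera call.
- finder.recognise(target, camera): "centre" ([x, y, z] in m, in world coordinates, good to about 4 mm: the middle of the surface that is visible of it).
- finder.outline_of(target, camera): "mask" (400x640 bool, what is visible of it).
The state is a dict: "clock": time; "joint_pos": joint angles; "qd": joint speeds; "tau": joint torques, N m; "ee_pos": TCP position; "ee_rot": TCP orientation; "wrist_force": force on the tool from outside, world axes, zero at the start; "torque": the same for the moment, N m; "grip_width": finger opening in m; "finger_force": force on a finger pad.
Only numpy, scipy, OpenCV 4.12 (cv2) and the standard library are available. Lean on these libraries where they do the work, as an engineer would, in place of code of your own. Each camera call takes 0.05 s, during which the arm holds its last target. There are 200 camera calls.

## Task

Reset the paper trimmer's side stop: swing the black-handled lever of the jam nut about a quarter turn counter-clockwise (seen from above) to loosen it, turn the brass adjuster by its orange handle until its pointer points at the middle of the red magnet, then swing the nut's lever clockwise all the way back to its stop so that the setting is locked. Keep the pointer on the red magnet, and do not push around the mug, eraser, tape roll or glue jar.

Things in the scene. Friction and masses are not known exactly. Their poses are not given: they have to be found in the camera images.
- trimmer: Green paper trimmer, fixed to the desk; board 280 (x) x 410 (y, from -170 to +240) x 22 mm high. Origin on the desk below the common vertical axis of jam nut and adjuster; z up, x and y along the board's edges. The aluminium side stop (top 36 mm above the desk) lies at y = +145 mm; the adjuster moves it. Closed blade arm (top 59 mm above the desk) at y = +235 mm.
- axis (a point): Point on the common vertical axis of jam nut and adjuster, at the board's top (22 mm above the desk). A steel stud and the brass hub (radius 19 mm) on this axis rise to 82 mm above the desk.
- nut_post (a point): Top centre of the upright black handle: 14 mm diameter, 65 mm from the axis, 30 to 72 mm above the desk. It stands on the dark steel lever (12 mm wide, 28 to 36 mm above the desk) of the hexagon jam nut under the brass hub. The lever lies on the +x side of the axis: tight, it bears -0.9 rad (towards -y) from trimmer +x; fully loose, +0.85 rad.
- nut (a joint): Jam nut angle in rad: 0 = fully tight, against its stop; grows counter-clockwise seen from above, to 1.75 (stop). Below about 0.4 the nut jams the adjuster, which then holds against roughly 10 N at its handle; the jam is full at 0. Stays where it is left; pushing at the post takes about 3 to 8 N.
- adjuster_post (a point): Centre of the top of the adjuster's upright orange handle: 14 mm diameter, 50 mm from the axis, from 44 to 76 mm above the desk. It stands on the brass pointer arm (12 mm wide, 40 to 48 mm above the desk).
- pointer_tip (a point): Tip of the brass pointer, 72 mm from the axis, 44 mm above the desk, straight beyond the orange handle. Its -x axis is the direction in which the pointer points, y is sideways. At adjuster angle 0 its axes are those of the trimmer.
- adjuster (a joint): Adjuster angle in rad: 0 = pointer towards trimmer -x; grows counter-clockwise seen from above (towards -y); range -1.25 to 1.25. Once the nut is loose about 2 N at the handle turns it; it stays where it is left. The side stop follows, 12 mm per rad.
- red_magnet: Red disc, 26 mm diameter, 5 mm high, fixed on the board (22 mm above the desk; origin under its centre), 80 to 118 mm from the axis, to one side or the other of the pointer's start. This is the setting wanted.
- blue_magnet: Blue disc like the red one, on the pointer's other side: another setting, not wanted.
- mug: Blue mug, 80 mm diameter, 90 mm high, loose on the desk to the right. Origin under its centre.
- eraser: White and blue eraser, 22 x 50 x 12 mm, loose, lying on the trimmer's board at its far right corner. Origin under its centre.
- tape_roll: Yellow tape roll lying flat, 90 mm diameter, 20 mm high, loose on the desk to the left. Origin under its centre.
- glue_jar: White jar with orange cap, 56 mm diameter, 75 mm high, loose on the desk at the far right. Origin under its centre.

How it is judged:
By the outcome, as a careful person would: the job done as asked, in the order asked, and still so for the second after the job is handed in, with the robot touching nothing.
It also fails if it takes over 58 s, if anything falls off the work surface, if the arm or the gripper's body presses on something with over 40 N, if the wrist force passes 120 N, or if a joint passes its speed limit or range.

## Working session

There is one attempt and no reset: what is moved stays moved. The work goes in short steps, Python scripts to look and compute and a tool call to move; the robot and the scene stay as the last step left them, time stands still between calls to the robot, and variables do not carry over. Pictures are saved under pics/ and viewed, at most 10 in all, crops included, and the job is handed in when it is done.

Besides the shell and the picture viewer there is one more tool, called after "Request:" as name(argument=value, ...), one argument or row to a line, values as JSON. arm_command: Moves the arm, as the interface text tells. Its arguments: {"type":"object","properties":{"plan":{"type":"array","items":{"type":"array"}},"newtons":{"type":"number"}},"required":["plan"]}

```bash
mkdir -p pics
cat > h.py <<'E'
import numpy as np,cv2
from station import monitor,eyes,manip,finder
from scipy.spatial.transform import Rotation as R
def save(cam,fn):
    p,d=eyes.get_image(cam); cv2.imwrite('pics/'+fn,p[:,:,::-1]); return p,d
E
python3 - <<'E'
from h import *
s=monitor.sense();print(s)
for c in ['top','scene']:
    print(eyes.camera_params(c)); save(c,c+'1.png')
    for t in ['trimmer','axis','nut_post','adjuster_post','pointer_tip','red_magnet','blue_magnet','mug','eraser','tape_roll','glue_jar']:
        r=finder.recognise(t,c); print(c,t,[(np.round(q['centre'],4).tolist(),round(q['confidence'],2)) for q in r[:2]])
E
```

```text
{'clock': 0.0, 'joint_pos': array([-1.39839270e+00,  1.31163583e-01,  1.48929597e+00, -1.27790782e-05,
        1.52299483e+00, -8.54336791e-02]), 'qd': array([ 6.76680598e-04,  2.63929272e-05, -1.54893921e-03, -2.87003426e-04,
       -4.21997409e-04, -1.27520991e-03]), 'tau': array([-2.59004137e-04, -5.59842968e+01, -4.91759777e+01,  7.66974804e-02,
        3.52012482e-02, -1.24688709e-04]), 'ee_pos': array([ 0.15289531, -0.57961453,  0.22857682]), 'ee_rot': array([-9.29710169e-04,  9.91701024e-01,  1.28562097e-01, -4.68419157e-05]), 'wrist_force': array([-0.15102226,  0.22916339,  0.29229696]), 'torque': array([-0.02147379, -0.03291536, -0.03134424]), 'finger_force': 0.0, 'grip_width': 0.09292371248154285}
{'vertical_fov': 55.85892138490461, 'cx': 320.4074137726123, 'cy': 199.15484836880248, 'xyz': array([ 0.41204914, -0.01351024,  1.40237319]), 'attitude': array([-0.05977259,  0.71199057, -0.69836083,  0.04229446])}
top trimmer [([0.546, 0.1068, 0.0221], 0.87)]
top axis [([0.5444, 0.1079, 0.0239], 0.72)]
top nut_post [([0.4669, -0.4692, 0.0465], 0.62), ([0.6238, -0.3301, 0.0738], 0
[... 426 characters left out ...]
586564, 'cx': 311.8781254086627, 'cy': 197.2320607148857, 'xyz': array([1.47960537, 0.01044014, 0.93249906]), 'attitude': array([-0.27201498,  0.65164937,  0.64965934, -0.28160911])}
scene trimmer [([0.5852, 0.111, 0.0244], 0.65), ([0.5571, 0.0629, 0.0527], 0.25)]
scene axis [([0.5857, 0.1121, 0.0218], 0.83)]
scene nut_post [([0.584, 0.0193, 0.0323], 0.73)]
scene adjuster_post [([0.5625, 0.06, 0.0548], 0.63)]
scene pointer_tip []
scene red_magnet [([0.493, 0.1422, 0.0268], 0.46)]
scene blue_magnet []
scene mug [([0.4873, -0.4557, 0.0552], 0.9)]
scene eraser [([0.6514, -0.0817, 0.0294], 0.72)]
scene tape_roll [([0.5678, 0.4498, 0.0147], 0.96)]
scene glue_jar [([0.6411, -0.3333, 0.0511], 0.7)]
```

View pics/top1.png

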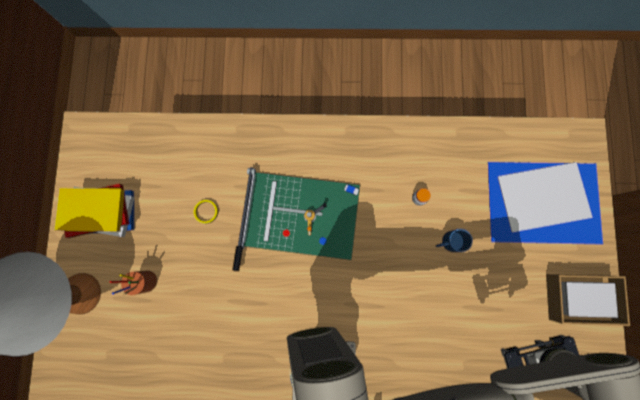

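View pics/scene1.png

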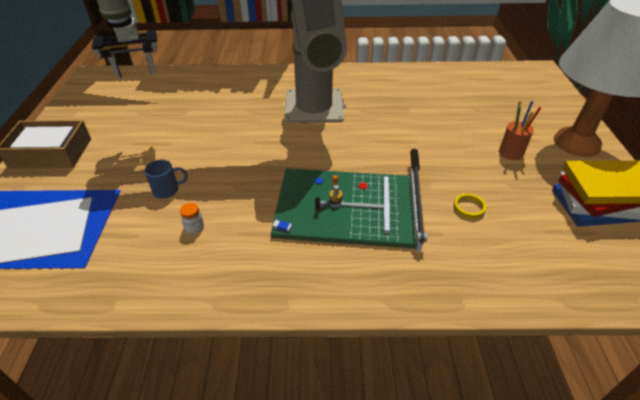

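The top picture shows the hub at about (312,215), the nut lever and black handle to the upper right at (324,203), red magnet at (286,233) and blue at (322,240). The scene picture agrees. Next I'll fit the trimmer pose.

```bash
cat >> h.py <<'E'
def ray(cam,cp,u,v):
    f=200/np.tan(np.radians(cp['vertical_fov']/2))
    q=cp['attitude']; M=R.from_quat([q[1],q[2],q[3],q[0]]).as_matrix()
    return np.asarray(cp['xyz']),M,f
def to_plane(cp,u,v,z):
    o,M,f=ray(0,cp,u,v); d=M@np.array([(u-cp['cx'])/f,(v-cp['cy'])/f,1.]); return o+d*(z-o[2])/d[2]
def proj(cp,P):
    o,M,f=ray(0,cp,0,0); c=M.T@(np.asarray(P,float)-o); return np.array([cp['cx']+f*c[0]/c[2],cp['cy']+f*c[1]/c[2]])
def cent(hsv,lo,hi,box):
    m=cv2.inRange(hsv,np.array(lo),np.array(hi)); k=np.zeros_like(m); a,b,c,d=box; k[b:d,a:c]=m[b:d,a:c]
    n,l,s,ce=cv2.connectedComponentsWithStats(k); 
    if n<2: return None
    i=1+np.argmax(s[1:,4]); return ce[i],s[i]
E
python3 - <<'E'
from h import *
for c,box in [('top',(225,160,370,270)),('scene',(265,160,430,250))]:
    p,d=eyes.get_image(c); cp=eyes.camera_params(c); hsv=cv2.cvtColor(p,cv2.COLOR_RGB2HSV)
    for n,lo,hi,z in [('red',(0,150,90),(6,255,255),.027),('blue',(105,150,60),(130,255,255),.027),('orange',(9,150,120),(19,255,255),.07),('black',(0,0,0),(180,255,28),.07)]:
        r=cent(hsv,lo,hi,box); print(c,n,r and (r[0].round(1),r[1],to_plane(cp,*r[0],z).round(4)))
    x0,y0,x1,y1=box
    m=np.zeros(p.shape[:2],np.uint8); m[y0:y1,x0:x1]=cv2.inRange(hsv,(60,80,15),(90,255,255))[y0:y1,x0:x1]
    m=cv2.morphologyEx(m,cv2.MORPH_CLOSE,np.ones((9,9)))
    ct=max(cv2.findContours(m,0,1)[0],key=cv2.contourArea)[:,0]
    w=np.array([to_plane(cp,*q,.022)[:2] for q in ct]).astype(np.float32)
    rc=cv2.minAreaRect(w); print(c,rc,cv2.boxPoints(rc))
    cv2.imwrite(f'pics/{c}crop.png',cv2.resize(p[y0:y1,x0:x1,::-1],None,fx=4.5,fy=4.5,interpolation=cv2.INTER_CUBIC))
E
```

```text
top red (array([285.9, 232.6]), array([283, 230,   7,   6,  36], dtype=int32), array([0.4864, 0.1461, 0.027 ]))
top blue (array([350.2, 188.9]), array([347, 185,   8,   9,  46], dtype=int32), array([ 0.6522, -0.0867,  0.027 ]))
top orange (array([308.8, 228.1]), array([307, 226,   4,   5,  17], dtype=int32), array([0.5017, 0.0605, 0.07  ]))
top black (array([237.5, 257. ]), array([234, 247,   8,  23,  61], dtype=int32), array([0.3954, 0.3083, 0.07  ]))
top ((0.5538254976272583, 0.09012363851070404), (0.39189374446868896, 0.27328819036483765), 83.93400573730469) [[ 0.39724    -0.09028639]
 [ 0.66899806 -0.11916582]
 [ 0.71041095  0.27053368]
 [ 0.43865293  0.29941308]]
scene red (array([362.6, 185.5]), array([359, 183,   8,   6,  42], dtype=int32), array([0.4895, 0.1484, 0.027 ]))
scene blue (array([282.7, 225.3]), array([278, 221,  11,  10,  76], dtype=int32), array([ 0.6495, -0.0848,  0.027 ]))
scene orange (array([334.9, 176.6]), array([333, 175,   5,   4,  17], dtype=int32), array([0.4968, 0.0636, 0.07  ]))
scene black (array([317.3, 204.7]), array([316, 200,   4,  10,  25], dtype=int32), array([0.6133, 0.0113, 0.07  ]))
scene ((0.5627224445343018, 0.09227219969034195), (0.39133208990097046, 0.28280124068260193), 83.88802337646484) [[ 0.40129265 -0.08722643]
 [ 0.68248636 -0.11733682]
 [ 0.7241522   0.27177083]
 [ 0.44295853  0.30188122]]
```

View pics/topcrop.png

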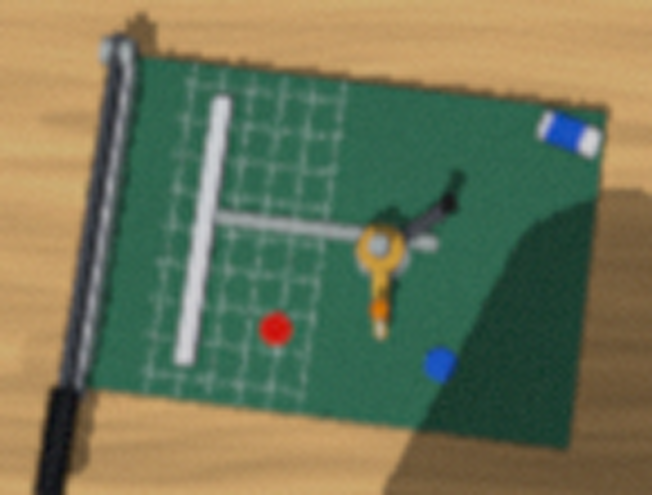

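The crop shows the lever towards the lower right of trimmer +x, the pointer near −x, red magnet on the +y side and blue on the −y side. My estimates so far:

| Quantity | Estimate |
|---|---|
| Axis | (0.55, 0.065) |
| Yaw | -0.106 rad |
| Adjuster target | -0.8 rad |

I'll move over it now and refine with the wrist camera.

The rows are not in the units I measure in: shifts go in shares of 80 cm and turns go in shares of 180 degrees. I convert before sending: 40 cm is 0.5, 35 cm is 0.4375, 1.3 rad is 0.4138.

Request:
arm_command(
  plan=[
    [-0.1, [0.0375, 0.0625, 0.0125], 0.0477],
    [-0.1, [0.075, 0.125, 0.025], 0.0955],
    [-0.1, [0.1125, 0.1875, 0.0375], 0.1432],
    [-0.1, [0.15, 0.25, 0.05], 0.191],
    [-0.1, [0.1875, 0.3125, 0.0625], 0.2483],
    [-0.1, [0.225, 0.375, 0.075], 0.3024],
    [-0.1, [0.2625, 0.4375, 0.0875], 0.3565],
    [-0.1, [0.3, 0.5, 0.0875], 0.4138],
  ],
)

```text
clock: 2.3
ee_pos: [0.3941, -0.1787, 0.301]
ee_rot: [0.001, 0.71, 0.704, 0.0]
wrist_force: [0.8, -0.2, 0.9]
grip_width: 0.0418
finger_force: 0.0
```

To row units: 18 cm is 0.225, 14 cm is 0.175, 0.57 rad is 0.1814.

Request:
arm_command(
  plan=[
    [-0.1, [0.0375, 0.0625, 0], 0.0477],
    [-0.1, [0.075, 0.125, 0], 0.0955],
    [-0.1, [0.1125, 0.175, 0], 0.1432],
    [-0.1, [0.1375, 0.225, 0], 0.1814],
    [-0.1, [0.1375, 0.225, 0], 0.1814],
    [-0.1, [0.1375, 0.225, 0], 0.1814],
  ],
)

```text
clock: 3.05
ee_pos: [0.5028, -0.0003, 0.2995]
ee_rot: [-0.0, 0.486, 0.874, -0.0]
wrist_force: [-1.2, -0.5, 0.4]
grip_width: 0.0415
finger_force: 0.0
```

Run:
```python
from h import *
s=monitor.sense();print(s['ee_pos'],s['ee_rot'],s['joint_pos'],s['grip_width'])
cp=eyes.camera_params('wrist');print(cp)
save('wrist','w1.png')
for t in ['nut_post','adjuster_post','pointer_tip','red_magnet','blue_magnet']:
    r=finder.recognise(t,'wrist'); print(t,[(np.round(q['centre'],4).tolist(),round(q['confidence'],2)) for q in r[:2]])
```

```text
[ 5.02791133e-01 -3.39047136e-04  2.99548669e-01] [-8.41162737e-05  4.85629265e-01  8.74164820e-01 -2.77080640e-04] [-1.02358008e-01 -1.52941676e-01  1.64321293e+00 -4.44600816e-04
  1.65169424e+00 -6.59024391e-01] 0.04151846095171256
{'vertical_fov': 59.67636611648934, 'cx': 320.35283174418265, 'cy': 198.16870524457667, 'xyz': array([0.46406094, 0.06208071, 0.4548258 ]), 'attitude': array([0.13013855, 0.95259802, 0.27241615, 0.03755549])}
nut_post [([0.5763, 0.0194, 0.0404], 0.57)]
adjuster_post [([0.536, 0.0612, 0.0586], 0.83)]
pointer_tip [([0.5329, 0.0589, 0.0583], 0.76), ([0.4612, 0.016, 0.0272], 0.45)]
red_magnet [([0.4894, 0.1464, 0.0271], 0.77)]
blue_magnet [([0.4619, 0.0161, 0.0284], 0.83), ([0.5408, 0.0629, 0.0541], 0.59)]
```

View pics/w1.png

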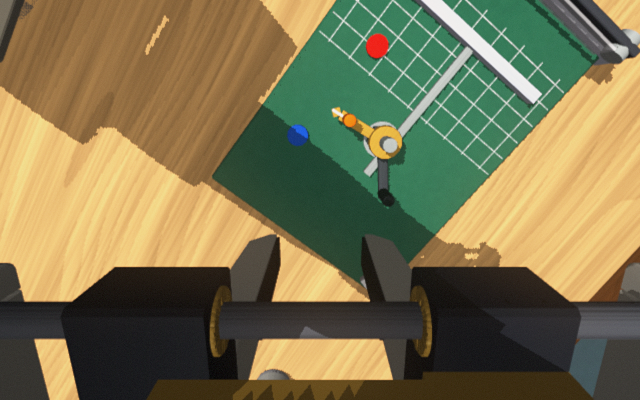

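The wrist picture shows the stud top at about (390,144), nut post top (387,199), orange post top (350,121), pointer tip (333,113), red magnet (377,46) and blue (298,135).

Run:
```python
from h import *
cp=eyes.camera_params('wrist'); p,d=eyes.get_image('wrist'); hsv=cv2.cvtColor(p,cv2.COLOR_RGB2HSV)
r=cent(hsv,(0,150,90),(6,255,255),(340,20,410,80)); o=cent(hsv,(7,180,120),(16,255,255),(335,105,365,135)); print(r,o)
P={n:to_plane(cp,u,v,z)[:2] for n,u,v,z in [('stud',390,144,.082),('nut',387,198,.072),('or',350,121,.076),('tip',333,112,.044),('red',*r[0],.026),('blue',298,135,.026)]}
for k in P: dd=P[k]-P['stud']; print(k,P[k].round(4),'r',np.hypot(*dd).round(4),'bear',np.arctan2(dd[1],dd[0]).round(3))
print('depth',[float(d[v,u]) for v,u in [(144,390),(197,387),(121,350)]])
m=cv2.inRange(hsv,(0,0,0),(180,255,60))[175:215,370:405]
for row in m[::2]: print(''.join('#' if x else '.' for x in row))
```

```text
(array([376.70232558,  44.85581395]), array([366,  33,  23,  25, 430], dtype=int32)) (array([349.54807692, 119.73076923]), array([342, 113,  15,  14, 104], dtype=int32))
stud [0.5508 0.0633] r 0.0 bear 0.0
nut [0.5854 0.0113] r 0.0625 bear -0.985
or [0.5021 0.0609] r 0.0488 bear -3.092
tip [0.4833 0.059 ] r 0.0677 bear -3.078
red [0.4866 0.1479] r 0.1061 bear 2.221
blue [0.4625 0.0135] r 0.1014 bear -2.628
depth [0.3725355863571167, 0.3965635895729065, 0.37044352293014526]
........#.........#................
........#..........................
.................#.................
........#..........................
........#.........#................
........#.........#................
........#..........................
........##########.................
........############...............
........#############..............
........###############............
.........###############...........
...........##############..........
............#############..........
..............##########...........
................######.............
...................................
...................................
...................................
...................................
```

To row units: -24.6 cm is -0.3075, 8.3 cm is 0.1038.

Request:
arm_command(
  plan=[
    [-0.1, [0.05, 0.0063, -0.0375], 0],
    [-0.1, [0.1038, 0.0125, -0.0875], 0],
    [-0.1, [0.1038, 0.0125, -0.15], 0],
    [-0.1, [0.1038, 0.0125, -0.2], 0],
    [-0.1, [0.1038, 0.0125, -0.2375], 0],
    [-0.1, [0.1038, 0.0125, -0.275], 0],
    [-0.1, [0.1038, 0.0125, -0.3075], 0],
    [-0.1, [0.1038, 0.0125, -0.3075], 0],
  ],
  newtons=12,
)

```text
clock: 4.4
ee_pos: [0.5838, 0.0096, 0.0511]
ee_rot: [-0.002, 0.486, 0.874, -0.001]
wrist_force: [-0.4, -1.3, 0.2]
grip_width: 0.042
finger_force: 0.0
```

Request:
arm_command(
  plan=[
    [-0.8, [0, 0, 0], 0],
    [-0.8, [0, 0, 0], 0],
    [-0.8, [0, 0, 0], 0],
    [-0.8, [0, 0, 0], 0],
  ],
  newtons=12,
)

```text
clock: 4.9
ee_pos: [0.587, 0.0098, 0.0548]
ee_rot: [0.001, 0.485, 0.874, 0.0]
wrist_force: [0.7, -0.1, 4.0]
grip_width: 0.0139
finger_force: 12.0
```

To row units: 4.22 cm is 0.0528, 3.59 cm is 0.0449, 0.8 rad is 0.2546.

Request:
arm_command(
  plan=[
    [-0.8, [0.0065, 0.0049, 0], 0.0318],
    [-0.8, [0.0124, 0.0104, 0], 0.0637],
    [-0.8, [0.0178, 0.0164, 0], 0.0955],
    [-0.8, [0.0225, 0.0229, 0], 0.1273],
    [-0.8, [0.0265, 0.0299, 0], 0.1592],
    [-0.8, [0.0299, 0.0373, 0], 0.191],
    [-0.8, [0.0325, 0.0449, 0], 0.2228],
    [-0.8, [0.0343, 0.0528, 0], 0.2546],
  ],
)

```text
clock: 5.9
ee_pos: [0.6143, 0.0518, 0.0548]
ee_rot: [0.001, 0.105, 0.994, -0.0]
wrist_force: [-0.9, -2.7, 5.8]
grip_width: 0.0138
finger_force: 12.0
```

To row units: 4.8 cm is 0.06, 4.36 cm is 0.0545, 0.78 rad is 0.2483.

Request:
arm_command(
  plan=[
    [-0.8, [0.001, 0.008, 0], 0.0318],
    [-0.8, [0.0013, 0.0161, 0], 0.0637],
    [-0.8, [0.0006, 0.0241, 0], 0.0955],
    [-0.8, [-0.0008, 0.0321, 0], 0.1273],
    [-0.8, [-0.003, 0.0399, 0], 0.1592],
    [-0.8, [-0.0059, 0.0474, 0], 0.191],
    [-0.8, [-0.0096, 0.0545, 0], 0.2228],
    [-0.8, [-0.013, 0.06, 0], 0.2483],
  ],
)

```text
clock: 6.9
ee_pos: [0.6042, 0.1001, 0.0548]
ee_rot: [0.001, -0.281, 0.96, -0.0]
wrist_force: [2.2, -1.5, 3.2]
grip_width: 0.0137
finger_force: 12.0
```

To row units: 10 cm is 0.125, 8 cm is 0.1.

Request:
arm_command(
  plan=[
    [-0.8, [0, 0, 0], 0],
    [-0.2, [0, 0, 0], 0],
    [-0.2, [0, 0, 0], 0],
    [-0.2, [0, 0, 0], 0],
    [-0.2, [0, 0, 0.05], 0],
    [-0.2, [0, 0, 0.1], 0],
    [-0.2, [0, 0, 0.125], 0],
    [-0.2, [0, 0, 0.125], 0],
  ],
)

```text
clock: 7.9
ee_pos: [0.6041, 0.1001, 0.1551]
ee_rot: [0.001, -0.279, 0.96, -0.0]
wrist_force: [0.7, -0.9, 0.5]
grip_width: 0.0372
finger_force: 0.0
```

To row units: -10.3 cm is -0.1288, -3.9 cm is -0.0488, -0.517 rad is -0.1646.

Request:
arm_command(
  plan=[
    [-0.2, [-0.0625, -0.0238, 0], -0.0541],
    [-0.2, [-0.1288, -0.0488, 0], -0.1114],
    [-0.2, [-0.1288, -0.0488, -0.025], -0.1646],
    [-0.2, [-0.1288, -0.0488, -0.0625], -0.1646],
    [-0.2, [-0.1288, -0.0488, -0.1125], -0.1646],
    [-0.2, [-0.1288, -0.0488, -0.1125], -0.1646],
    [-0.2, [-0.1288, -0.0488, -0.1125], -0.1646],
  ],
)

```text
clock: 8.78
ee_pos: [0.4997, 0.061, 0.0637]
ee_rot: [-0.001, -0.025, 1.0, 0.0]
wrist_force: [1.3, 0.8, 0.1]
grip_width: 0.0372
finger_force: 0.0
```

Request:
arm_command(
  plan=[
    [-0.8, [0, 0, 0], 0],
    [-0.8, [0, 0, 0], 0],
    [-0.8, [0, 0, 0], 0],
    [-0.8, [0, 0, 0], 0],
  ],
)

```text
clock: 9.28
ee_pos: [0.5006, 0.0612, 0.0645]
ee_rot: [0.001, -0.025, 1.0, 0.0]
wrist_force: [-0.8, 0.7, 6.7]
grip_width: 0.0137
finger_force: 12.0
```

To row units: 4.2 cm is 0.0525, 3.8 cm is 0.0475, -0.96 rad is -0.3056.

Request:
arm_command(
  plan=[
    [-0.8, [0.0003, 0.0075, 0], -0.0382],
    [-0.8, [0.0013, 0.015, 0], -0.0764],
    [-0.8, [0.0031, 0.0223, 0], -0.1146],
    [-0.8, [0.006, 0.0293, 0], -0.1528],
    [-0.8, [0.0095, 0.0359, 0], -0.191],
    [-0.8, [0.0139, 0.042, 0], -0.2292],
    [-0.8, [0.019, 0.0475, 0], -0.2674],
    [-0.8, [0.0246, 0.0525, 0], -0.3056],
  ],
)

```text
clock: 10.28
ee_pos: [0.5201, 0.1031, 0.0645]
ee_rot: [0.0, 0.442, 0.897, 0.0]
wrist_force: [-1.3, -1.7, 6.9]
grip_width: 0.0136
finger_force: 12.0
```

To row units: 12 cm is 0.15, 9 cm is 0.1125.

Request:
arm_command(
  plan=[
    [-0.8, [0, 0, 0], 0],
    [-0.8, [0, 0, 0], 0],
    [-0.2, [0, 0, 0], 0],
    [-0.2, [0, 0, 0], 0],
    [-0.2, [0, 0, 0], 0],
    [-0.2, [0, 0, 0.05], 0],
    [-0.2, [0, 0, 0.1125], 0],
    [-0.2, [0, 0, 0.15], 0],
  ],
)

```text
clock: 11.28
ee_pos: [0.5205, 0.1031, 0.1864]
ee_rot: [0.001, 0.44, 0.898, 0.001]
wrist_force: [-0.5, -0.6, -0.2]
grip_width: 0.0367
finger_force: 0.0
```

To row units: 12 cm is 0.15, -10 cm is -0.125, 0.2 rad is 0.0637.

Request:
arm_command(
  plan=[
    [-0.2, [0.025, -0.0375, 0.0375], 0.0318],
    [-0.2, [0.05, -0.0875, 0.0875], 0.0637],
    [-0.2, [0.075, -0.125, 0.125], 0.0637],
    [-0.2, [0.075, -0.125, 0.15], 0.0637],
    [-0.2, [0.075, -0.125, 0.15], 0.0637],
    [-0.2, [0.075, -0.125, 0.15], 0.0637],
  ],
)

```text
clock: 12.02
ee_pos: [0.5788, 0.004, 0.3021]
ee_rot: [-0.001, 0.347, 0.938, -0.0]
wrist_force: [-0.4, -0.2, 0.6]
grip_width: 0.037
finger_force: 0.0
```

Run:
```python
from h import *
s=monitor.sense();print(s['ee_pos'],s['ee_rot'])
cp=eyes.camera_params('wrist');print(cp['xyz'])
for n,P in [('stud',[.5508,.0633,.082]),('red',[.4866,.1479,.026])]: print(n,proj(cp,P))
save('wrist','w2.png')
```

```text
[0.57884814 0.00399847 0.30214693] [-1.03472522e-03  3.47493442e-01  9.37681825e-01 -1.80340066e-04]
[0.52331486 0.05169263 0.45757526]
stud [345.92034391 114.78914089]
red [364.14828362  18.03205268]
```

View pics/w2.png

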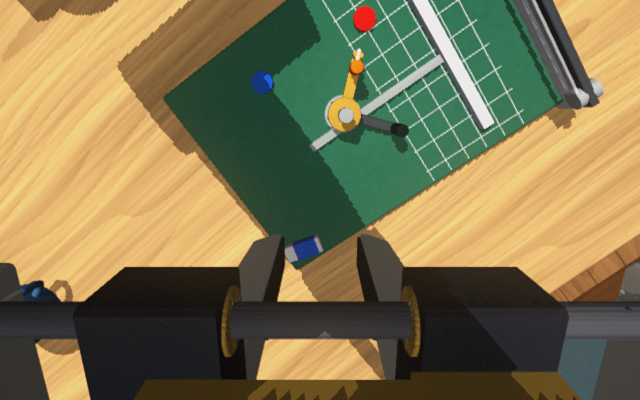

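The picture shows the pointer tip at about (359,51), stud (346,115), red magnet (365,18) and nut post (400,129). I'll measure the bearings from these.

Run:
```python
from h import *
cp=eyes.camera_params('wrist'); p,d=eyes.get_image('wrist'); hsv=cv2.cvtColor(p,cv2.COLOR_RGB2HSV)
r=cent(hsv,(0,150,90),(6,255,255),(345,0,385,40)); o=cent(hsv,(7,180,120),(16,255,255),(340,55,375,80)); print(r,o)
y=cent(hsv,(15,90,90),(28,255,255),(320,90,370,135)); print(y)
P={n:to_plane(cp,u,v,z)[:2] for n,u,v,z in [('stud',346.5,115.5,.082),('or',*o[0],.074),('tip',359.5,50.5,.046),('red',*r[0],.026)]}
for A in [P['stud'],np.array([.5508,.0633])]:
  for k in P: dd=P[k]-A; print(k,P[k].round(4),'r',np.hypot(*dd).round(4),'bear',np.arctan2(dd[1],dd[0]).round(3))
cv2.imwrite('pics/w2c.png',cv2.resize(p[0:150,310:430,::-1],None,fx=4,fy=4,interpolation=cv2.INTER_CUBIC))
```

```text
(array([364.26973684,  18.40131579]), array([353,   6,  23,  26, 456], dtype=int32)) (array([357.10891089,  67.83168317]), array([350,  61,  14,  13, 101], dtype=int32))
(array([344.49507389, 111.67118227]), array([328,  90,  34,  42, 812], dtype=int32))
stud [0.5515 0.0633] r 0.0 bear 0.0
or [0.5222 0.1024] r 0.0488 bear 2.214
tip [0.5099 0.1193] r 0.0697 bear 2.209
red [0.4867 0.1477] r 0.1064 bear 2.225
stud [0.5515 0.0633] r 0.0007 bear 0.008
or [0.5222 0.1024] r 0.0485 bear 2.203
tip [0.5099 0.1193] r 0.0694 bear 2.201
red [0.4867 0.1477] r 0.106 bear 2.22
```

View pics/w2c.png

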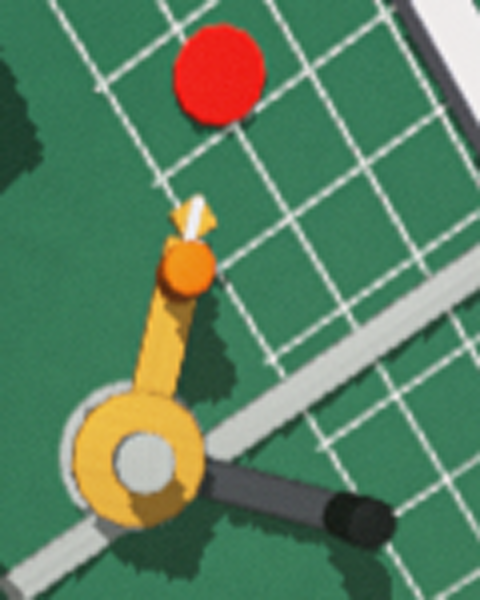

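To row units: -14 cm is -0.175, 9.6 cm is 0.12, 1.274 rad is 0.4055.

Request:
arm_command(
  plan=[
    [-0.2, [0.0125, 0.0375, -0.025], 0.0573],
    [-0.2, [0.025, 0.075, -0.0625], 0.1146],
    [-0.2, [0.0313, 0.12, -0.1], 0.1719],
    [-0.2, [0.0313, 0.12, -0.125], 0.2292],
    [-0.2, [0.0313, 0.12, -0.15], 0.2865],
    [-0.2, [0.0313, 0.12, -0.1625], 0.3438],
    [-0.2, [0.0313, 0.12, -0.175], 0.4055],
    [-0.2, [0.0313, 0.12, -0.175], 0.4055],
  ],
)

```text
clock: 13.12
ee_pos: [0.603, 0.0995, 0.1615]
ee_rot: [-0.002, -0.278, 0.961, 0.0]
wrist_force: [-0.6, -1.0, -0.4]
grip_width: 0.037
finger_force: 0.0
```

To row units: -10.6 cm is -0.1325, -9 cm is -0.1125.

Request:
arm_command(
  plan=[
    [-0.2, [0, 0, -0.0375], 0],
    [-0.2, [0, 0, -0.075], 0],
    [-0.2, [0, 0, -0.1125], 0],
    [-0.2, [0, 0, -0.1325], 0],
    [-0.2, [0, 0, -0.1325], 0],
    [-0.2, [0, 0, -0.1325], 0],
  ],
)

```text
clock: 13.88
ee_pos: [0.6057, 0.0992, 0.0591]
ee_rot: [0.001, -0.277, 0.961, -0.0]
wrist_force: [0.3, 0.4, 1.1]
grip_width: 0.0372
finger_force: 0.0
```

Request:
arm_command(
  plan=[
    [-0.8, [0, 0, -0.0038], 0],
    [-0.8, [0, 0, -0.0038], 0],
    [-0.8, [0, 0, -0.0038], 0],
    [-0.8, [0, 0, -0.0038], 0],
  ],
  newtons=15,
)

```text
clock: 14.38
ee_pos: [0.6049, 0.0994, 0.0551]
ee_rot: [0.0, -0.278, 0.961, 0.0]
wrist_force: [-0.4, 1.8, 2.4]
grip_width: 0.0139
finger_force: 15.0
```

To row units: -4.98 cm is -0.0623, -4.34 cm is -0.0543, -0.8 rad is -0.2546.

Request:
arm_command(
  plan=[
    [-0.8, [0.0041, -0.007, 0], -0.0318],
    [-0.8, [0.0076, -0.0144, 0], -0.0637],
    [-0.8, [0.0103, -0.022, 0], -0.0955],
    [-0.8, [0.0123, -0.03, 0], -0.1273],
    [-0.8, [0.0133, -0.038, 0], -0.1592],
    [-0.8, [0.0136, -0.0461, 0], -0.191],
    [-0.8, [0.0131, -0.0543, 0], -0.2228],
    [-0.8, [0.0118, -0.0623, 0], -0.2546],
  ],
)

```text
clock: 15.38
ee_pos: [0.6141, 0.0495, 0.0551]
ee_rot: [-0.0, 0.12, 0.993, 0.0]
wrist_force: [-1.9, 3.9, 3.7]
grip_width: 0.0137
finger_force: 15.0
```

To row units: -3.96 cm is -0.0495, -3.77 cm is -0.0471, -0.75 rad is -0.2387.

Request:
arm_command(
  plan=[
    [-0.8, [-0.002, -0.0079, 0], -0.0318],
    [-0.8, [-0.0049, -0.0154, 0], -0.0637],
    [-0.8, [-0.0085, -0.0226, 0], -0.0955],
    [-0.8, [-0.0129, -0.0295, 0], -0.1273],
    [-0.8, [-0.0179, -0.036, 0], -0.1592],
    [-0.8, [-0.0235, -0.0419, 0], -0.191],
    [-0.8, [-0.0296, -0.0471, 0], -0.2228],
    [-0.8, [-0.0329, -0.0495, 0], -0.2387],
  ],
)

```text
clock: 16.38
ee_pos: [0.5878, 0.0101, 0.0551]
ee_rot: [0.0, 0.475, 0.88, 0.0]
wrist_force: [-0.9, 4.1, 1.2]
grip_width: 0.0138
finger_force: 15.0
```

To row units: -0.12 cm is -0.0015, -0.08 cm is -0.001, -0.02 rad is -0.0064.

Request:
arm_command(
  plan=[
    [-0.8, [0, 0, 0], 0],
    [-0.8, [-0.0015, -0.001, 0], -0.0064],
  ],
)

```text
clock: 16.62
ee_pos: [0.5869, 0.0094, 0.055]
ee_rot: [0.0, 0.482, 0.876, 0.0]
wrist_force: [-1.1, 6.6, 4.7]
grip_width: 0.0137
finger_force: 15.0
```

To row units: -0.12 cm is -0.0015, -0.08 cm is -0.001, -0.02 rad is -0.0064.

Request:
arm_command(
  plan=[
    [-0.8, [-0.0015, -0.001, 0], -0.0064],
    [-0.8, [-0.0015, -0.001, 0], -0.0064],
  ],
)

```text
clock: 16.88
ee_pos: [0.5857, 0.0085, 0.055]
ee_rot: [0.0, 0.491, 0.871, 0.0]
wrist_force: [-1.1, 5.6, 6.0]
grip_width: 0.0134
finger_force: 15.0
```

To row units: -0.12 cm is -0.0015, -0.08 cm is -0.001, -0.02 rad is -0.0064.

Request:
arm_command(
  plan=[
    [-0.8, [-0.0015, -0.001, 0], -0.0064],
    [-0.8, [-0.0015, -0.001, 0], -0.0064],
  ],
)

```text
clock: 17.12
ee_pos: [0.5851, 0.0082, 0.0551]
ee_rot: [0.001, 0.5, 0.866, 0.001]
wrist_force: [1.7, 7.2, 1.4]
grip_width: 0.0135
finger_force: 15.0
```

To row units: -0.17 cm is -0.0021, -0.11 cm is -0.0014.

Request:
arm_command(
  plan=[
    [-0.8, [-0.0021, -0.0014, 0], 0],
    [-0.8, [-0.0021, -0.0014, 0], 0],
  ],
  newtons=40,
)

```text
clock: 17.38
ee_pos: [0.5851, 0.0082, 0.0551]
ee_rot: [0.002, 0.499, 0.866, 0.003]
wrist_force: [10.7, 11.7, -5.0]
grip_width: 0.0135
finger_force: 40.0
```

Request:
arm_command(
  plan=[
    [-0.8, [-0.0021, -0.0014, 0], 0],
    [-0.8, [-0.0021, -0.0014, 0], 0],
  ],
)

```text
clock: 17.62
ee_pos: [0.585, 0.0081, 0.0552]
ee_rot: [0.003, 0.499, 0.866, 0.004]
wrist_force: [21.3, 17.6, -13.5]
grip_width: 0.0133
finger_force: 40.0
```

The lever is firmly at its stop, so I'll relax the push and release.

To row units: 0.27 cm is 0.0034, 0.18 cm is 0.0023.

Request:
arm_command(
  plan=[
    [-0.8, [0.0034, 0.0023, 0], 0],
    [-0.8, [0.0034, 0.0023, 0], 0],
  ],
)

```text
clock: 17.88
ee_pos: [0.5851, 0.0082, 0.0551]
ee_rot: [0.001, 0.499, 0.866, 0.001]
wrist_force: [6.6, 8.6, -0.0]
grip_width: 0.0131
finger_force: 40.0
```

To row units: 20 cm is 0.25, 18 cm is 0.225.

Request:
arm_command(
  plan=[
    [-0.2, [0, 0, 0], 0],
    [-0.2, [0, 0, 0], 0],
    [-0.2, [0, 0, 0], 0],
    [-0.2, [0, 0, 0.05], 0],
    [-0.2, [0, 0, 0.1125], 0],
    [-0.2, [0, 0, 0.175], 0],
    [-0.2, [0, 0, 0.225], 0],
    [-0.2, [0, 0, 0.25], 0],
  ],
)

```text
clock: 18.88
ee_pos: [0.5844, 0.0065, 0.2574]
ee_rot: [0.002, 0.5, 0.866, 0.001]
wrist_force: [-0.6, 0.1, -1.1]
grip_width: 0.037
finger_force: 0.0
```

To row units: 4 cm is 0.05, -3 cm is -0.0375.

Request:
arm_command(
  plan=[
    [-0.2, [-0.025, -0.0125, 0.025], 0],
    [-0.2, [-0.0375, -0.0125, 0.05], 0],
    [-0.2, [-0.0375, -0.0125, 0.05], 0],
    [-0.2, [-0.0375, -0.0125, 0.05], 0],
  ],
)

```text
clock: 19.38
ee_pos: [0.5535, -0.0029, 0.2936]
ee_rot: [-0.0, 0.5, 0.866, -0.0]
wrist_force: [-0.6, -0.2, 0.2]
grip_width: 0.0371
finger_force: 0.0
```

Run:
```python
from h import *
s=monitor.sense();print(s['ee_pos'],s['clock'])
cp=eyes.camera_params('wrist');p,d=save('wrist','w3.png'); hsv=cv2.cvtColor(p,cv2.COLOR_RGB2HSV)
c=lambda P,e:(lambda q:tuple(int(max(0,t)) for t in (q[0]-e,q[1]-e,q[0]+e,q[1]+e)))(proj(cp,P))
S=proj(cp,[.5508,.0633,.082]);print('stud',S)
r=cent(hsv,(0,150,90),(6,255,255),c([.4866,.1479,.026],25)); o=cent(hsv,(7,180,120),(16,255,255),c([.521,.103,.076],20)); print(r,o)
for n,q,z in [('red',r[0],.026),('or',o[0],.074)]:
    P=to_plane(cp,*q,z)[:2]; dd=P-[.5511,.0633]; print(n,P.round(4),np.hypot(*dd).round(4),np.arctan2(dd[1],dd[0]).round(3))
x,y=max(0,int(S[0])-80),max(0,int(S[1])-110)
print(x,y);cv2.imwrite('pics/w3c.png',cv2.resize(p[y:y+190,x:x+180,::-1],None,fx=3,fy=3,interpolation=cv2.INTER_CUBIC))
```

```text
[ 0.55350511 -0.00294199  0.29357845] 19.375
stud [350.12733044 116.18779788]
(array([336.10947368,  15.82736842]), array([325,   3,  23,  27, 475], dtype=int32)) (array([345.56818182,  67.29545455]), array([338,  59,  14,  15,  88], dtype=int32))
red [0.4867 0.1478] 0.1062 2.222
or [0.5225 0.1022] 0.0483 2.205
270 6
```

View pics/w3c.png

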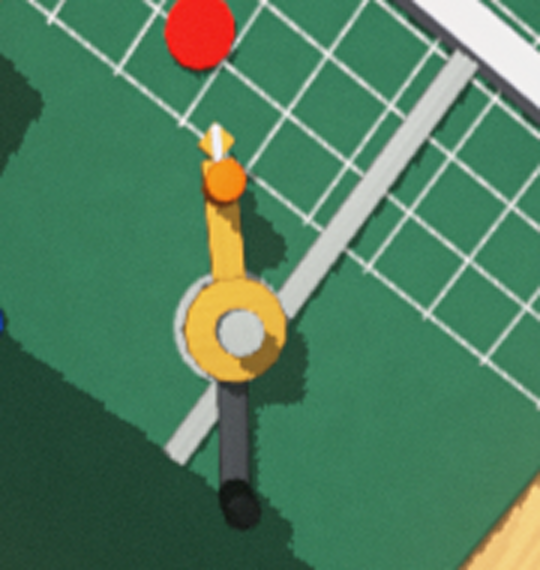

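The crop shows the lever back at its tight bearing, with the post at crop (240,505). The pointer is unmoved, with its tip at (217,125), aimed at the red magnet at (200,32) to within about 0.02 rad. Nothing else was touched and the arm is clear, so I'm handing in.

```bash
python3 -c "
from h import *
print(manip.hand_in())"
```

```text
the job is handed in; nothing more can be done
None
```

The side stop is reset and locked: I loosened the nut about a quarter turn, set the pointer on the red magnet to within about 0.02 rad, then swung the lever back hard against its stop. I handed it in at about 19.5 s, with nothing else touched as far as I could see; no verdict came back.

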